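Inspect a transformer under the loupe

ROBOT

A 6-joint arm with a two-finger parallel gripper is mounted at the origin on the work surface. World frame = base frame: x ahead of the robot, y to its left, z up, the work surface at z = 0. Lengths are in mm, angles in degrees, forces in N, time in s.
With the tool pointing down it reaches from about 425 to 950 mm from the base axis. Payload 3.5 kg.
Tool frame: the origin (TCP) lies midway between the tips of the shut fingers; the grasp point (between the pads) lies 19 mm behind it; z points along the fingers, y is the line along which they close (so a half turn about z gives the same grasp; the last joint's range is limited). The gripper opens to 85 mm and grips with 20 to 120 N. Pads are 22 mm wide; open, the fingers measure 114 mm over their backs; the gripper's body (76 mm by 85 mm) begins 54 mm behind the grasp point. The pads swing forward as they close: fully open they stand 13 mm farther back than shut.
Start: joints at [63.255, 16.404, 90.338, -0, 73.258, -8.594], TCP at [210.244, 641.407, 231.325] pointing down, gripper open.
Joint ranges: [-158.93, 158.93], [-51.34, 127.21], [12.03, 142.37], [-87.48, 267.48], [13.55, 161.25], [-162.69, 162.69]. Speed limits (degrees/s): [159.86, 159.86, 180, 180, 180, 180].

INTERFACE

Orientations are given as [roll, pitch, yaw] about the fixed x, y, z axes, in that order (R = Rz(yaw) Ry(pitch) Rx(roll)).
In Python, from workcell import manip gives the robot as it stands.
- The arm moves only by the shell command python3 shift.py [OPENING], which reads ROWS from standard input. ROWS is a JSON list of rows, 1 to 12 of them, each an object with the fields d (a list: dx, dy, dz in units of 50 mm), turn_vec (a list: a rotation vector rx, ry, rz in degrees); a field left out counts as zero; each row shifts and turns the commanded pose from where the row before left it, along the tool's axes as they then stand; what a row does not reach is not made up. A row lasts 1/12 s, in which the tool goes at most 41.7 mm and 7.16 degrees, less where a joint would pass 70% of its speed; a pose out of reach is approached as far as the arm can. OPENING is the finger opening in mm, set as the command begins (- or left out keeps the last). The fingers move at their own pace and stop on an object; the grip force is fixed at half the most. Time passes only in rows, so rows that do not move let the fingers close. It prints the time, the measured TCP pose, the force, the opening and the grip force at its end. Input that does not fit is refused with a message, and nothing moves.
- manip.read_state(): the state, without advancing time (a new reading comes with each control period).
- manip.camera(name): name is "side" or "top"; returns the picture (400x640x3 uint8, red, green, blue); there is no depth.
- manip.camera_params(name): a dict with "intrinsics" (3x3 intrinsics, pixels), "k1" (the pictures are not rectified: a ray, as slopes to the right and down, at radius r is drawn at 1 + k1 r^2 times it, then the intrinsics apply), "extrinsics" (4x4, takes a point from camera to world coordinates). Camera axes: x right, y down, z forward; pixel columns grow to the right and rows downward; lengths in mm; the calibration is good to about 2 mm. A picture is of the moment at which its call begins. camera_params takes no time and is no camera call.
- manip.finish_job(): hands the job in; it is judged then, once.
The state is a dict: "clock": time; "joints": joint angles; "qd": joint speeds; "joint_efforts": joint torques, N m; "eef_pos": TCP position; "eef_rot": TCP orientation; "wrist_force": force on the tool from outside, world axes, zero at the start; "torque": the same for the moment, N m; "grip_width": finger opening in mm; "gripper_force": force on a finger pad.
Only numpy, scipy, OpenCV 4.12 (cv2) and the standard library are available. Lean on these libraries where they do the work, as an engineer would, in place of code of your own. Each camera call takes 0.05 s, during which the arm holds its last target. There are 200 camera calls.

TASK

On the electronics bench, set the loose transformer upright into the empty place in the row on the small wooden ledge, side by side, square and in line with the other two, and let go of it. Then take the loupe from its rest by the handle and hold it level with its lens centred over the transformer you just placed and at the focal height, the middle of the lens rim level with the pointer blade on the post. Finish while still holding the loupe there, still and touching nothing else, and leave the other two transformers, the flux bottle and the solder reel where they are.

Things in the scene. Friction and masses are not known exactly. Their poses are not given: they have to be found in the camera images.
- spare: the loose transformer to be placed and inspected: a block 30 (its x) x 34 (its y) x 34 mm tall, dark steel core with copper winding and six brass tags on top, about 0.11 kg; stands on the bench away from the ledge. Origin: centre of its underside, z up. The two 30 mm-apart faces (across x) are good to grip. The half turns are alike.
- bay: the empty place, at either end or in the middle of the row of three places 42 mm apart along its y (8 mm between neighbours): a flat white paper patch (26 x 30 mm) on the ledge's top, 30 mm above the bench. Origin: centre of the place on the ledge's top; x across the ledge towards the post, y along it. The placed transformer's origin belongs here, its x along this x.
- row_a: one of two identical transformers already standing in the row (30 x 34 x 34 mm); origin as for the loose one. Leave alone.
- row_b: the other transformer already standing in the row; same size. Leave alone.
- ledge: fixed low wooden ledge, top 70 mm deep (x) by 140 mm long (y), 30 mm high; origin at its centre at bench level. On its far side (+x), 110 mm from the centre line, stands a steel post, 10 mm thick and 200 mm high.
- pointer: fixed clip on the post with a flat horizontal aluminium blade (3 mm thick, 14 mm wide) pointing to the ledge; its height marks the focal height and differs each time (105 to 140 mm above the bench). Origin: tip of the blade, at mid-thickness, 78 mm behind the row's centre line; z up.
- loupe: hand loupe lying level: black bar handle 90 mm long (x) x 16 wide (y) x 14 tall, with a round steel-rimmed glass lens 64 mm across, 8 mm thick, beyond its +x end; about 0.09 kg. Origin: middle of the handle, on its axis, 37 mm above the bench at the start, free to be gripped across y from above there; balances about 20 mm towards the lens. x points to the lens, z up.
- lens (a point): centre of the loupe's lens at mid-thickness, 80 mm from the loupe's origin along its +x, same height as the handle axis
- rest: fixed dark wooden loupe rest: base plate 135 x 40 x 6 mm with two supports, 24 to 36 mm behind and 65 to 95 mm ahead of its origin along x, 30 and 33 mm high, on which handle end and lens lie; lift the loupe straight up. Origin: below the loupe's origin at bench level.
- flux: small amber flux bottle, 36 mm across, 65 mm tall, standing on the bench; origin at centre of its underside. Leave alone.
- reel: grey solder reel, 48 mm across, 42 mm tall, standing on its flange; origin at centre of its underside. Leave alone.

How it is judged:
By the outcome, as a careful person would: the job done as asked, in the order asked, and still so for the second after the job is handed in, while the arm keeps its last pose, push and grip.
It also fails if it takes over 58 s, if anything falls off the work surface, if the arm or the gripper's body presses on something with over 40 N, if the wrist force passes 120 N, or if a joint passes its speed limit or range.

## Working session

There is one attempt and no reset: what is moved stays moved. The work goes in short steps, Python scripts to look and compute and a shell command to move; the robot and the scene stay as the last step left them, time stands still between calls to the robot, and variables do not carry over. Pictures are saved under pics/ and viewed, at most 10 in all, crops included, and the job is handed in when it is done.

```bash
ls; mkdir -p pics; python3 - <<'E'
from workcell import manip
import cv2
for n in ("side","top"):
    im=manip.camera(n); cv2.imwrite(f"pics/{n}0.png",im[:,:,::-1])
    p=manip.camera_params(n); print(n,p)
print(manip.read_state())
E
```

```text
pics
shift.py
workcell.py
side {'intrinsics': array([[384.45584516,   0.        , 317.97689743],
       [  0.        , 384.45584516, 206.3920215 ],
       [  0.        ,   0.        ,   1.        ]]), 'k1': 0.023637142670350966, 'extrinsics': array([[-9.95784534e-01, -7.91410972e-02,  4.63664557e-02,
         5.44783589e+02],
       [-9.06534000e-02,  7.72181819e-01, -6.28901582e-01,
         6.44817623e+02],
       [ 1.39686272e-02, -6.30453746e-01, -7.76101122e-01,
         8.79911945e+02],
       [ 0.00000000e+00,  0.00000000e+00,  0.00000000e+00,
         1.00000000e+00]])}
top {'intrinsics': array([[364.93954937,   0.        , 328.31739895],
       [  0.        , 364.93954937, 200.15224987],
       [  0.        ,   0.        ,   1.        ]]), 'k1': 0.0038754098833437417, 'extrinsics': array([[-4.45942868e-03, -9.85785784e-01,  1.67947914e-01,
         4.29461934e+02],
       [-9.99989858e-01,  4.50201802e-03, -1.27170869e-04,
         6.85290804e+00],
       [-6.30741300e-04, -1.67946778e-01, -9.85795862e-01,
         8.74382656e+02],
       [ 0.00000000e+00,  0.00000000e+00,  0.00000000e+00,
         1.00000000e+00]])}
{'clock': 0.1, 'joints': array([ 6.32558270e+01,  1.64513317e+01,  9.04171001e+01,  1.12403706e-04,
        7.32582283e+01, -8.59421134e+00]), 'qd': array([-0.09403645, -0.08569943, -0.21414626, -0.05284919, -0.02205208,
       -0.07275775]), 'joint_efforts': array([ 1.89510007e-03, -4.07296371e+01, -2.93699706e+01, -1.06425293e-04,
        3.36146470e-03, -9.90801254e-07]), 'eef_pos': array([209.95695385, 640.87184823, 230.02564277]), 'eef_rot': array([-1.79874778e+02, -1.90338491e-02,  1.61849985e+02]), 'wrist_force': array([ 8.93120413e-01,  1.35536002e-01, -8.67566945e-04]), 'torque': array([ 0.0155335, -0.0085701, -0.0294329]), 'gripper_force': 0.0, 'grip_width': 85.27351107186284}
```

View pics/top0.png

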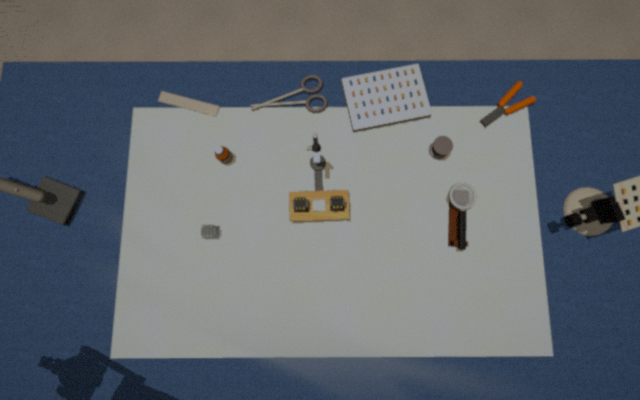

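View pics/side0.png

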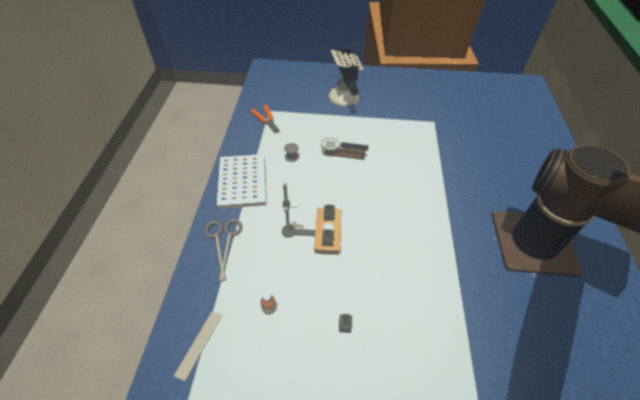

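The top view shows the ledge at about (319,206) with the middle place empty (white patch at 319,205). The spare is at (210,231), the loupe lens at (461,196) with its handle down to (462,246), the flux at (223,154) and the reel at (441,147). The side view shows the post and pointer at about (287,195), the spare at (346,323) and the loupe at (330,146).

```bash
cat > h.py <<'E'
import numpy as np, cv2
from workcell import manip
P={n:manip.camera_params(n) for n in("side","top")}
def cam(n):
    p=P[n]; return p["intrinsics"],np.array([p["k1"],0,0,0.]),p["extrinsics"]
def ray(n,uv):
    K,d,E=cam(n); q=cv2.undistortPoints(np.array(uv,float).reshape(-1,1,2),K,d).reshape(-1,2)
    D=np.c_[q,np.ones(len(q))]@E[:3,:3].T
    return E[:3,3],D
def plane(n,uv,z):
    o,D=ray(n,uv); return o+D*((z-o[2])/D[:,2])[:,None]
def proj(n,X):
    K,d,E=cam(n); Ei=np.linalg.inv(E)
    return cv2.projectPoints(np.array(X,float).reshape(-1,1,3),cv2.Rodrigues(Ei[:3,:3])[0],Ei[:3,3],K,d)[0].reshape(-1,2)
def tri(uvt,uvs):
    (o1,a),(o2,b)=ray("top",uvt),ray("side",uvs); a=a[0]/np.linalg.norm(a[0]);b=b[0]/np.linalg.norm(b[0])
    s=np.linalg.lstsq(np.c_[a,-b],o2-o1,rcond=None)[0]; p,q=o1+s[0]*a,o2+s[1]*b
    return (p+q)/2,np.linalg.norm(p-q)
def shot(n,k=4):
    return np.mean([manip.camera(n).astype(float) for _ in range(k)],0).clip(0,255).astype(np.uint8)
E
python3 - <<'E'
from h import *
np.save("t.npy",shot("top"));np.save("s.npy",shot("side"))
t=np.load("t.npy");s=np.load("s.npy")
def c(im,x,y,w,h,k): return cv2.resize(np.clip(im[y:y+h,x:x+w].astype(float)*1.5,0,255).astype(np.uint8),None,fx=k,fy=k,interpolation=cv2.INTER_CUBIC)
a=np.vstack([np.hstack([c(t,195,215,33,33,8),c(t,285,175,67,50,8)[:264]]),])
o=np.zeros((600,800,3),np.uint8)
o[:264,:264]=c(t,195,215,33,33,8)
o[:300,264:800]=c(t,285,185,67,40,8)[:300][:, :536] if 40*8<=300 else c(t,285,187,67,37,8).copy().__class__((0,)) if 0 else np.vstack([c(t,285,187,67,37,8),np.zeros((4,536,3),np.uint8)])
o[300:564,:264]=c(s,330,307,33,33,8)
o[300:600,264:532]=np.pad(c(s,278,178,67,75,4),((0,0),(0,0),(0,0)))
o[300:600,532:800]=c(t,430,180,67,75,4)
cv2.imwrite("pics/c.png",o[:,:,::-1])
E
```

```text
(no output)
```

View pics/c.png

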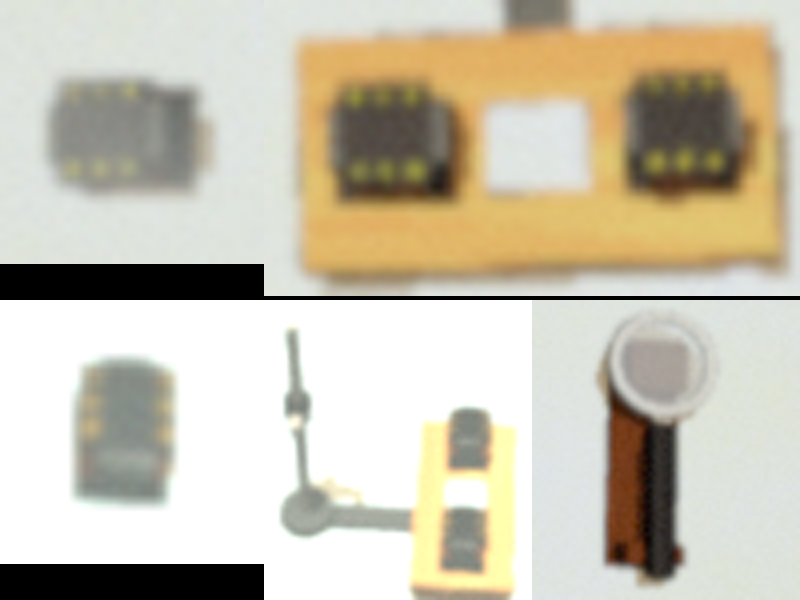

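```bash
python3 - <<'E'
from h import *
t=np.load("t.npy");s=np.load("s.npy")
def c(im,x,y,w,h,k): return cv2.resize(im[y:y+h,x:x+w],None,fx=k,fy=k,interpolation=cv2.INTER_NEAREST)
cv2.imwrite("pics/d.png",np.hstack([c(t,300,130,40,60,10),c(s,275,180,40,60,10)])[:,:,::-1])
for n,b in((t,[(195,215,33,33),(285,185,70,40)]),(s,[(330,307,33,33),(310,198,40,60)])):
  nm="top" if n is t else "side"
  for x,y,w,h in b:
    hsv=cv2.cvtColor(n[y:y+h,x:x+w],cv2.COLOR_RGB2HSV)
    m=((hsv[...,2]<95)).astype(np.uint8)
    k,l,st,ce=cv2.connectedComponentsWithStats(m)
    for i in range(1,k):
      if st[i,4]>15: print(nm,"dark",st[i]+[x,y,0,0,0],ce[i]+[x,y])
x,y=285,185
hsv=cv2.cvtColor(t[y:y+40,x:x+70],cv2.COLOR_RGB2HSV); g=t[y:y+40,x:x+70]
m=(hsv[...,1]>70)&(hsv[...,2]>90)
cs,_=cv2.findContours(m.astype(np.uint8),cv2.RETR_EXTERNAL,cv2.CHAIN_APPROX_NONE); cc=max(cs,key=cv2.contourArea)
r=cv2.minAreaRect(cc); print("ledge",r)
bp=cv2.boxPoints(r)+[x,y]; print(plane("top",bp,30).round(1))
wm=((hsv[...,1]<50)&(hsv[...,2]>110)).astype(np.uint8); wm[:, :25]=0; wm[:,42:]=0; wm[:11]=0;wm[30:]=0
cs,_=cv2.findContours(wm,cv2.RETR_EXTERNAL,cv2.CHAIN_APPROX_NONE); cc=max(cs,key=cv2.contourArea)
v,u=np.nonzero(wm); print("patch",u.mean()+x,v.mean()+y,cv2.minAreaRect(cc),plane("top",[[u.mean()+x,v.mean()+y]],30))
E
```

```text
top dark [203 226  16  12 104] [211.78846154 230.56730769]
top dark [315 185   8   5  32] [318.5     186.96875]
top dark [330 196  16  16 196] [337.12244898 203.68877551]
top dark [294 198  16  14 196] [300.94387755 204.84693878]
side dark [344 316   5   8  22] [345.86363636 319.36363636]
side dark [326 206   6   6  31] [328.74193548 208.67741935]
side dark [325 215   8   4  26] [328.46153846 216.69230769]
side dark [325 231   6   7  37] [327.56756757 234.02702703]
side dark [324 241   8   4  26] [327.26923077 242.69230769]
ledge ((34.10308837890625, 20.268041610717773), (30.786394119262695, 59.84729766845703), 87.39744567871094)
[[595.  100.5  30. ]
 [600.9 -40.5  30. ]
 [527.9 -42.8  30. ]
 [522.2  96.2  30. ]]
patch 318.87142857142857 205.02857142857144 ((34.0, 20.0), (10.0, 12.0), 90.0) [[561.83482069  28.9159751   30.        ]]
```

View pics/d.png

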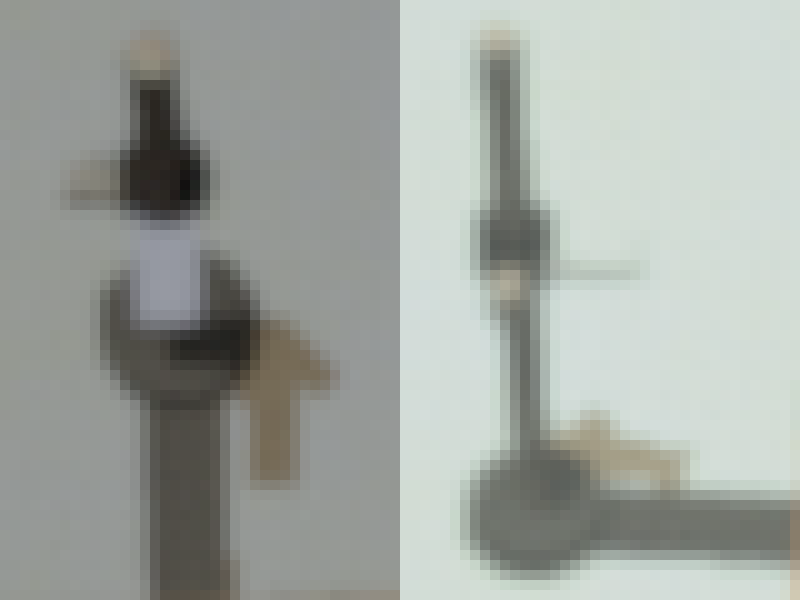

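The blade tip shows at about (316.3,162.5) in the top view and as a faint line ending at (298.5,206.4) in the side view. The post top is at (314.7,135.5) and (284.7,183.5).

```bash
python3 - <<'E'
from h import *
print("tip",tri((316.3,162.5),(298.5,206.4)),"posttop",tri((314.7,135.3),(284.7,183.5)))
s=shot("side",16); t=shot("top",12); np.save("s.npy",s); np.save("t.npy",t)
g=s[198:216,276:312].astype(int)
np.set_printoptions(linewidth=250)
print(g.sum(2)[:, 8:28]//3)
c=g.astype(float); c=np.clip((c-150)*255/75,0,255).astype(np.uint8)
a=cv2.resize(c,None,fx=20,fy=20,interpolation=cv2.INTER_NEAREST)
cv2.imwrite("pics/e.png",a[:,:,::-1])
def tags(im,x,y,w,h,nm):
    b=im[y:y+h,x:x+w].astype(float); q=(np.minimum(b[...,0],b[...,1])-b[...,2]); return q
print(tags(t,200,222,22,18,"").round().astype(int))
E
```

```text
tip (array([640.01605752,  32.15988871, 117.68592218]), np.float64(0.49333153969612475)) posttop (array([671.00543372,  32.5246164 , 200.96987799]), np.float64(0.5304673468046126))
[[141 109 109 143 184 209 215 215 214 214 214 215 214 215 214 214 214 215 215 214]
 [139 109 108 136 175 203 213 215 214 214 214 215 215 214 214 214 214 214 214 215]
 [129 105 103 120 150 182 204 213 214 214 214 214 215 214 214 214 215 215 215 215]
 [111 102  99 103 117 152 190 210 215 214 215 214 215 214 214 214 215 215 215 214]
 [ 97  96  97  94  99 133 180 208 215 215 215 215 215 214 214 214 215 215 215 215]
 [ 91  91  94  90  93 125 175 206 215 214 214 214 215 213 213 212 214 215 214 214]
 [ 88  87  88  85  91 123 174 205 214 215 215 215 214 213 210 211 213 214 215 214]
 [ 91  91  91  88  97 132 174 202 210 212 212 213 213 211 209 210 213 214 215 215]
 [111 120 116 103 105 137 171 189 196 199 200 200 201 201 201 206 212 215 215 215]
 [142 153 147 123 113 141 171 185 188 187 188 188 191 192 196 206 213 214 215 214]
 [164 166 156 132 130 161 191 205 205 204 205 204 206 206 209 212 215 215 214 215]
 [169 
[... 1118 characters left out ...]
 6  6  4]
 [ 1  4  3  3  4  3  4  3  3  3  3  3  4  3  3  3  1  0  4  8 10  8]
 [ 2  4  4  3  3  3  4  3  3  3  2  3  3  4  4  2  1  1  5  9 11  8]
 [ 2  3  4  4  3  3  3  3  3  3  2  3  3  3  3  3  0  0  4  9 12  8]
 [ 2  3  4  3  4  2  3  4  3  4  3  4  3  4  3  1  1  1  4  9 12  8]
 [ 2  3  4  7  7  5  7  8  7  7  9  8  4  3  4  3  1  1  5  9 11  9]
 [ 1  2  7 15 18  9 12 20 14 11 15 16  6  3  4  4  2  0  4  8 10  7]
 [ 0  1  7 18 22 11 14 22 14 10 16 16  7  3  3  4  3  2  3  7  7  5]
 [-1 -1  4  8  8  6  7 10  8  6  9  8  5  5  3  4  3  3  5  4  3  1]
 [-1  0  0  1  1  3  5  6  6  7  7  7  7  6  5  7  7  7  6  5  2  2]
 [-1 -2  0 -1  0  2  4  4  5  7  7  6  7  5  5  6  6  7  8  5  3  2]]
```

View pics/e.png

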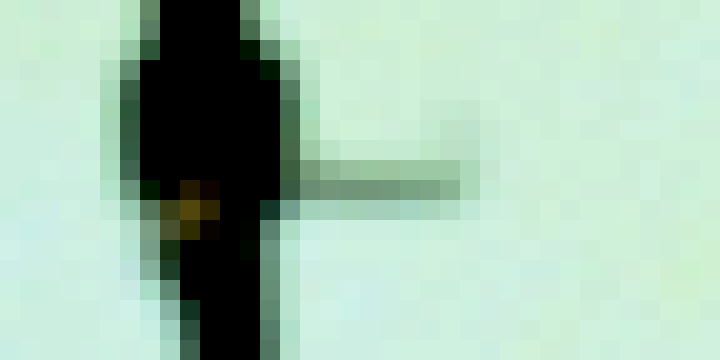

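The side crop shows the blade's near edge as a dark line ending at u≈299, v≈206.9. The white top face lies just above it.

```bash
cat >> h.py <<'E'
def tags(n,im,box,zt,thr=3):
    x,y,w,h=box; K=6
    b=im[y:y+h,x:x+w].astype(np.float32); q=np.minimum(b[...,0],b[...,1])-b[...,2]
    q=q/(b.sum(2)/3)                       # yellowness relative to brightness
    Q=cv2.GaussianBlur(cv2.resize(q,None,fx=K,fy=K,interpolation=cv2.INTER_CUBIC),(0,0),3)
    mx=(Q==cv2.dilate(Q,np.ones((13,13))))
    v,u=np.nonzero(mx); o=np.argsort(-Q[v,u])[:8]
    uv=np.c_[(u[o]+.5)/K-.5+x,(v[o]+.5)/K-.5+y]
    return uv,Q[v[o],u[o]],plane(n,uv,zt)
E
python3 - <<'E'
from h import *
np.set_printoptions(suppress=True,precision=2,linewidth=200)
t=np.load("t.npy");s=np.load("s.npy")
print("tip near",tri((312.8,162.5),(299,206.9)),"far",tri((319.9,162.5),(299,203.2)))
for nm,box,z in(("spare",(200,222,16,17),34),("A",(292,193,18,16),64),("B",(329,192,18,16),64)):
    uv,q,X=tags("top",t,box,z); print(nm); print(np.c_[uv,q,X[:,:2]])
for nm,box,z in(("spareS",(337,312,18,17),34),):
    uv,q,X=tags("side",s,box,z); print(nm); print(np.c_[uv,q,X[:,:2]])
# lens rim: circle in top view
b=cv2.resize(t[180:215,442:482],None,fx=8,fy=8,interpolation=cv2.INTER_CUBIC)
cv2.imwrite("pics/l.png",np.hstack([b,cv2.resize(s[130:165,312:352],None,fx=8,fy=8,interpolation=cv2.INTER_CUBIC)])[:,:,::-1])
g=t[:,:,:].astype(int).sum(2)//3
print(g[212:252:3,446:476])
E
```

```text
tip near (array([637.85,  39.37, 124.9 ]), np.float64(0.8703921534580457)) far (array([639.35,  24.33, 121.  ]), np.float64(0.07020871856266217))
spare
[[210.75 225.92   0.2  513.56 278.32]
 [207.08 235.58   0.18 491.34 285.63]
 [203.75 235.58   0.18 491.37 293.29]
 [210.58 235.58   0.16 491.3  277.6 ]
 [203.92 226.08   0.15 513.25 294.06]
 [207.25 226.08   0.12 513.21 286.38]
 [215.42 238.42   0.06 484.76 266.19]
 [215.42 235.42   0.04 491.63 266.52]]
A
[[303.42 208.42   0.61 548.97  62.71]
 [299.75 208.42   0.57 549.01  70.94]
 [296.08 198.58   0.55 571.44  79.4 ]
 [303.08 198.42   0.53 571.75  63.62]
 [296.25 208.42   0.49 549.04  78.79]
 [299.42 198.25   0.48 572.17  71.89]
 [309.42 207.75   0.48 550.42  49.25]
 [291.58 197.92   0.47 573.02  89.56]]
B
[[333.58 207.42   0.63 550.93  -5.  ]
 [337.08 207.42   0.61 550.89 -12.86]
 [340.92 207.42   0.58 550.85 -21.46]
 [336.75 196.92   0.53 574.84 -12.31]
 [340.25 196.75   0.5  575.19 -20.21]
 [346.42 206.08   0.47 553.82 -33.85]
 [346.42 202.25   0.47 562.55 -33.96]
 [328.58 207.42   0.47 550.98   6.23]]
spareS
[[340.75 322.42   0.21
[... 1305 characters left out ...]
 43  29  19  11  11  25  31  32  26  33  72 119 143 149 149 148 148 148 147 148 149]
 [147 133  85  50  42  42  42  42  44  40  29  20  14  13  25  33  30  28  32  70 118 142 149 148 148 148 149 148 148 149]
 [147 133  83  45  25  15  17  26  41  44  42  36  18  15  26  34  31  28  25  30  52  88 126 144 148 148 148 149 148 149]
 [148 135  93  67  56  45  43  44  52  48  39  31  16  13  26  32  31  28  25  33  53  86 123 144 149 147 149 148 148 148]
 [151 150 150 150 149 147 145 146 144 134 108  86  55  36  32  34  36  38  50  86 128 145 148 149 148 148 149 148 149 148]
 [150 151 151 150 150 150 148 149 149 143 130 124 123 124 122 122 127 140 145 147 148 148 148 148 148 147 148 148 148 148]]
```

View pics/l.png

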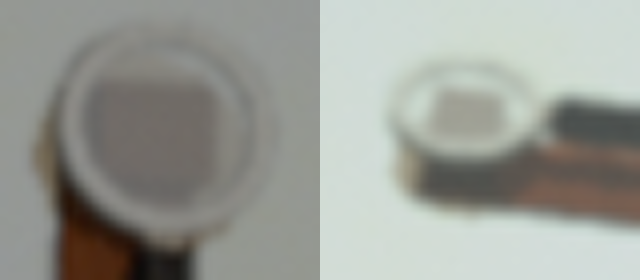

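The loupe crop shows the rim centred at about (462.2,195.7) in the top view and (330.0,143.0) in the side view.

```bash
python3 - <<'E'
from h import *
np.set_printoptions(suppress=True,precision=2,linewidth=200)
t=np.load("t.npy");s=np.load("s.npy")
print("lens",plane("top",[[462.25,195.75]],39),plane("side",[[330,143]],39),tri((462.25,195.75),(330,143)))
g=t.astype(float).mean(2)
# right edge of handle (subpixel, level 90) rows 212..238
R=[]
for v in range(212,239):
    r=g[v,460:472]; i=np.argmax(r>90); R.append((460+i-1+(90-r[i-1])/(r[i]-r[i-1]),v))
X=plane("top",np.array(R),44); k=np.polyfit(X[:,0],X[:,1],1); print("right edge yaw",np.degrees(np.arctan(k[0])),X[0],X[-1])
c=g[235:256,461:465].mean(1); print(c.round())
# side view handle
h=s.astype(float).mean(2)[138:162,338:374]; print(h[:, ::3].round().astype(int))
E
```

```text
lens [[ 580.75 -304.7    39.  ]] [[ 580.19 -305.24   39.  ]] (array([ 580.36, -304.31,   39.91]), np.float64(0.43446635271435424))
right edge yaw -4.728623907437398 [ 541.93 -308.22   44.  ] [ 482.51 -303.47   44.  ]
[ 31.  31.  32.  31.  31.  31.  28.  30.  29.  30.  29.  31.  32.  40.  70. 107. 134. 146. 148. 148. 148.]
[[209 213 213 213 214 214 214 214 213 213 213 213]
 [204 212 213 214 214 214 214 214 213 213 213 213]
 [199 211 210 213 214 214 214 214 213 213 213 213]
 [195 199 192 202 212 212 214 214 214 213 214 212]
 [192 165 145 167 189 197 207 212 213 212 213 213]
 [192 127  98 116 137 155 176 190 199 209 210 213]
 [189 105  81  83  91 107 123 138 162 183 200 213]
 [176  95  79  79  79  82  85  94 112 130 173 214]
 [158 104  80  79  78  79  80  80  84  88 153 213]
 [131 115  86  83  82  79  80  79  79  79 153 214]
 [103 113  96  91  94  86  83  81  79  78 163 214]
 [ 87  99  97  94 104  96  93  91  81  84 173 214]
 [ 85  89  89  89  98  97  97 102  89 109 188 213]
 [ 86  87  86  85  89  90  91  99  95 140 206 214]
 [ 88  90  90  86  87  86  86  90  94 154 213 213]
 [ 93  97  97  92  90  91  86  86  86 144 212 214]
 [ 97  99  99  96  97  96  92  90  83 131 209 214]
 [106 100 100  98  98  99  97  96  82 134 208 214]
 [141 124 109 102  99  99  98  97  83 156 211 214]
 [189 170 151 133 115 109 100  97  87 182 214 215]
 [212 206 199 180 158 148 124 109  99 196 214 215]
 [215 215 215 210 202 197 170 152 134 206 215 215]
 [216 216 216 215 216 215 205 199 182 212 216 215]
 [215 216 216 216 217 216 216 215 210 215 216 216]]
```

The manual's scale: shifts go in units of 50 mm. Converting my numbers, -30 mm is -0.6, 23.6 mm is 0.472.

```bash
cat > go.py <<'E'
import sys,numpy as np
from scipy.spatial.transform import Rotation as R
from workcell import manip
s=manip.read_state(); x,y,z,yaw=map(float,sys.argv[1:])
T=R.from_euler("xyz",s["eef_rot"],degrees=True)
G=R.from_euler("xyz",[180,0,yaw],degrees=True)
d=np.array([x,y,z])-s["eef_pos"]
print("first turn",(T.inv()*G).as_rotvec(degrees=True).round(2),"then move",G.inv().apply(d).round(1),"| unturned move",T.inv().apply(d).round(1),"clock",s["clock"])
E
echo '[{"turn_vec":[0,0,7.04]},{"turn_vec":[0,0,7.04]},{"turn_vec":[0,0,7.04]},{"turn_vec":[0,0,7.04]},{"turn_vec":[0,0,7.04]},{"turn_vec":[0,0,7.04]},{"turn_vec":[0,0,7.04]},{"turn_vec":[0,0,7.04]},{"turn_vec":[0,0,7.04]},{"turn_vec":[0,0,7.04]}]' | python3 shift.py 70
echo '[{"d":[-0.6,0.472,0]},{"d":[-0.6,0.472,0]},{"d":[-0.6,0.472,0]},{"d":[-0.6,0.472,0]},{"d":[-0.6,0.472,0]},{"d":[-0.6,0.472,0]},{"d":[-0.6,0.472,0]},{"d":[-0.6,0.472,0]},{"d":[-0.6,0.472,0]},{"d":[-0.6,0.472,0]},{"d":[-0.6,0.472,0]},{"d":[-0.6,0.472,0]}]' | python3 shift.py
echo '[{},{},{}]' | python3 shift.py
python3 go.py 502.3 285.6 90 91.4
```

```text
clock: 2.73
eef_pos: [210.2, 641.4, 231.3]
eef_rot: [-180.0, -0.0, 91.1]
wrist_force: [-0.1, 0.5, 0.4]
grip_width: 69.7
gripper_force: 0.0
clock: 3.73
eef_pos: [503.4, 287.1, 231.7]
eef_rot: [180.0, -0.0, 91.5]
wrist_force: [0.3, -0.3, 0.4]
grip_width: 69.7
gripper_force: 0.0
clock: 3.98
eef_pos: [502.3, 288.7, 231.3]
eef_rot: [-180.0, -0.0, 91.4]
wrist_force: [-0.1, -0.1, 0.4]
grip_width: 70.1
gripper_force: 0.0
first turn [-0.03 -0.02  0.01] then move [-3.100e+00 -1.000e-01  1.413e+02] | unturned move [ -3.2  -0.  141.3] clock 3.9833
```

In the tool's units: 30 mm is 0.6, 14 mm is 0.28.

```bash
echo '[{"d":[-0.062,0,0.6]},{"d":[0,0,0.6]},{"d":[0,0,0.6]},{"d":[0,0,0.6]},{"d":[0,0,0.6]},{"d":[0,0,0.6]},{"d":[0,0,0.28]},{"d":[0,0,0.28]},{"d":[0,0,0.28]},{},{}]' | python3 shift.py
echo '[{},{},{},{},{},{},{},{}]' | python3 shift.py 15
python3 go.py 502.3 285.6 100 91.8
```

```text
clock: 4.9
eef_pos: [501.5, 286.3, 8.8]
eef_rot: [-179.9, 0.0, 91.5]
wrist_force: [-0.6, 1.0, 0.5]
grip_width: 69.7
gripper_force: 0.0
clock: 5.57
eef_pos: [503.7, 286.0, 10.8]
eef_rot: [179.9, -0.1, 91.4]
wrist_force: [-0.0, 1.0, 5.8]
grip_width: 28.9
gripper_force: 60.4
first turn [ 0.14 -0.05 -0.36] then move [ -0.3  -1.4 -89.2] | unturned move [ -0.3  -1.2 -89.2] clock 5.5667
```

In the tool's units: -30 mm is -0.6, -5 mm is -0.1.

```bash
echo '[{"d":[0,0,-0.1]},{"d":[0,0,-0.4]},{"d":[0,0,-0.6]},{"d":[0,0,-0.6]},{"d":[0,0,-0.5]},{},{},{}]' | python3 shift.py
python3 go.py 561.7 29.6 120 91.8
```

```text
clock: 6.23
eef_pos: [501.3, 285.1, 117.6]
eef_rot: [-179.8, 0.1, 91.4]
wrist_force: [-0.2, -0.0, -1.1]
grip_width: 28.7
gripper_force: 59.7
first turn [-0.17  0.06 -0.36] then move [-257.2   52.4   -2.4] | unturned move [-256.9   54.    -2.3] clock 6.2333
```

In the tool's units: 7 mm is 0.14, -35 mm is -0.7.

```bash
echo '[{"d":[-0.4,0.08,0],"turn_vec":[0,0,-0.4]},{"d":[-0.7,0.14,0]},{"d":[-0.7,0.14,0]},{"d":[-0.7,0.14,0]},{"d":[-0.7,0.14,0]},{"d":[-0.7,0.14,0]},{"d":[-0.7,0.14,0]},{"d":[-0.54,0.12,0]},{},{},{},{}]' | python3 shift.py
python3 - <<'E'
from h import *
t=shot("top");s=shot("side");np.save("t1.npy",t);np.save("s1.npy",s)
def c(im,x,y,w,h,k): return cv2.resize(np.clip(im[y:y+h,x:x+w]*1.3,0,255).astype(np.uint8),None,fx=k,fy=k,interpolation=cv2.INTER_CUBIC)
cv2.imwrite("pics/f.png",np.hstack([c(t,280,160,80,80,5),c(s,285,160,80,80,5)])[:,:,::-1])
E
python3 go.py 561.7 29.6 120 91.8
```

```text
clock: 7.23
eef_pos: [561.5, 31.5, 117.8]
eef_rot: [-179.8, -0.0, 91.9]
wrist_force: [-0.3, 0.8, -1.3]
grip_width: 29.2
gripper_force: 59.7
first turn [0.01 0.   0.09] then move [-1.1 -1.  -0.5] | unturned move [-1.1 -1.  -0.5] clock 7.6333
```

View pics/f.png

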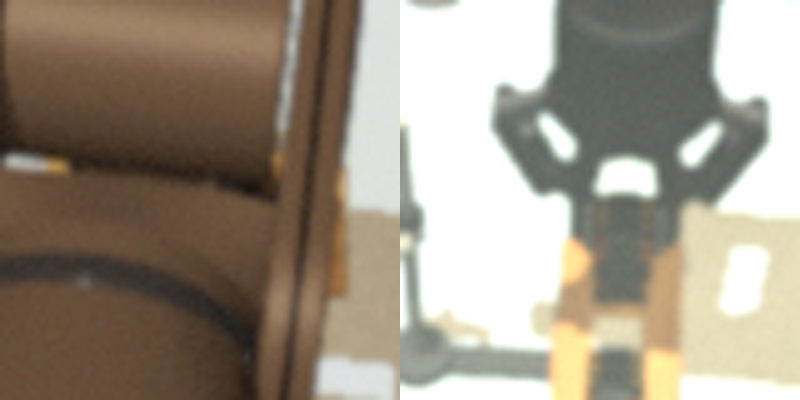

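The side crop shows the spare hanging upright between the fingers over the empty place, with the row transformer in front of it at about (617,370) in the crop. The arm hides it in the top view.

In the tool's units: 10 mm is 0.2, -1 mm is -0.02.

```bash
echo '[{"d":[-0.02,-0.01,0.4]},{"d":[0,0,0.4]},{"d":[0,0,0.36]},{"d":[0,0,0.2]},{"d":[0,0,0.1]},{},{},{},{}]' | python3 shift.py
python3 - <<'E'
from h import *
t=shot("side",8);np.save("s2.npy",t)
from workcell import manip
P=[manip.read_state()["eef_pos"]]
for _ in range(3): manip.camera("top");P.append(manip.read_state()["eef_pos"])
print(np.mean(P,0),np.std(P,0),manip.read_state()["eef_rot"],manip.read_state()["wrist_force"])
cv2.imwrite("pics/g.png",cv2.resize(np.clip(t[190:260,290:360]*1.2,0,255).astype(np.uint8),None,fx=8,fy=8,interpolation=cv2.INTER_CUBIC)[:,:,::-1])
E
```

```text
clock: 8.38
eef_pos: [563.3, 29.2, 47.7]
eef_rot: [179.9, 0.0, 91.9]
wrist_force: [0.1, -0.1, -1.4]
grip_width: 29.1
gripper_force: 59.7
[562.17028189  29.35775404  46.3407601 ] [0.02229896 0.00586653 0.05050133] [-1.79994234e+02  3.44189397e-04  9.18500465e+01] [ 0.00909655 -0.09123423 -1.69649716]
```

View pics/g.png

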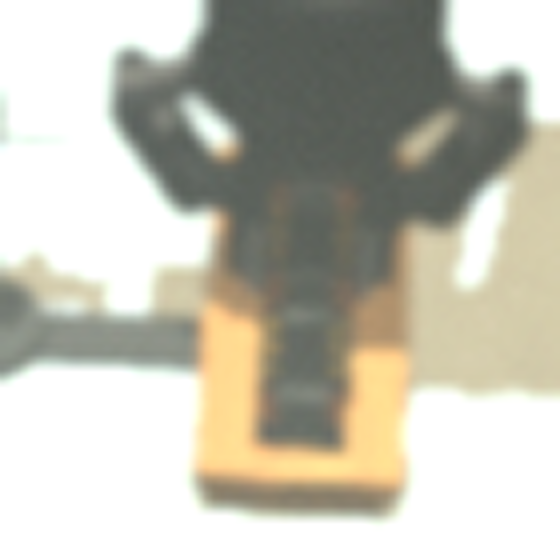

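The side crop shows the spare square between the fingers, behind row_a and in line with it, about 7 mm above the ledge.

```bash
echo '[{"d":[0,-0.008,0.04]},{"d":[0,0,0.04]},{"d":[0,0,0.03]},{},{},{},{},{}]' | python3 shift.py
echo '[{"d":[0,0,0.014]},{},{},{}]' | python3 shift.py
```

```text
clock: 9.6
eef_pos: [561.9, 29.3, 40.9]
eef_rot: [180.0, 0.0, 91.8]
wrist_force: [0.0, 0.5, 0.3]
grip_width: 28.7
gripper_force: 59.8
clock: 9.93
eef_pos: [561.9, 29.3, 40.8]
eef_rot: [-180.0, 0.0, 91.9]
wrist_force: [-3.4, 0.5, 6.0]
grip_width: 29.0
gripper_force: 60.4
```

In the tool's units: -0.5 mm is -0.01.

```bash
echo '[{"d":[0,0,-0.01]},{},{},{},{},{}]' | python3 shift.py 60
echo '[{"d":[0,0,-0.1]},{"d":[0,0,-0.3]},{"d":[0,0,-0.6]},{"d":[0,0,-0.7]},{"d":[0,0,-0.6]},{},{},{}]' | python3 shift.py
python3 go.py 500.8 -297.4 155 -4.8
```

```text
clock: 10.43
eef_pos: [561.7, 29.4, 40.4]
eef_rot: [-180.0, -0.0, 91.8]
wrist_force: [0.2, -0.5, -0.2]
grip_width: 59.9
gripper_force: 0.0
clock: 11.1
eef_pos: [561.4, 29.4, 155.3]
eef_rot: [-180.0, -0.0, 91.9]
wrist_force: [0.0, -0.4, -1.5]
grip_width: 59.9
gripper_force: 0.0
first turn [-2.000e-02  2.000e-02  9.665e+01] then move [-3.300e+01  3.307e+02  3.000e-01] | unturned move [-324.7  -71.1    0.4] clock 11.1
```

```bash
echo '[{"d":[-0.72,-0.158,0]},{"d":[-0.72,-0.158,0]},{"d":[-0.72,-0.158,0]},{"d":[-0.72,-0.158,0]},{"d":[-0.72,-0.158,0]},{"d":[-0.72,-0.158,0]},{"d":[-0.72,-0.158,0]},{"d":[-0.72,-0.158,0]},{"d":[-0.72,-0.158,0]}]' | python3 shift.py
echo '[{"turn_vec":[0,0,7]},{"turn_vec":[0,0,7]},{"turn_vec":[0,0,7]},{"turn_vec":[0,0,7]},{"turn_vec":[0,0,7]},{"turn_vec":[0,0,7]},{"turn_vec":[0,0,7]},{"turn_vec":[0,0,7]},{"turn_vec":[0,0,7]},{"turn_vec":[0,0,7]},{"turn_vec":[0,0,7]},{"turn_vec":[0,0,7]}]' | python3 shift.py
echo '[{"turn_vec":[0,0,6.3]},{"turn_vec":[0,0,6.3]},{},{},{},{}]' | python3 shift.py
python3 go.py 500.8 -297.4 18 -4.8
python3 - <<'E'
from h import *
np.set_printoptions(suppress=True,precision=2,linewidth=200)
t=shot("top",12);s=shot("side",8)
for nm,box in(("new",(310,193,18,16)),("A",(292,193,18,16)),("B",(329,192,18,16))):
    uv,q,X=tags("top",t,box,64); print(nm); print(np.c_[uv,q,X[:,:2]])
def c(im,x,y,w,h,k): return cv2.resize(np.clip(im[y:y+h,x:x+w]*1.3,0,255).astype(np.uint8),None,fx=k,fy=k,interpolation=cv2.INTER_CUBIC)
cv2.imwrite("pics/k.png",np.vstack([c(t,280,185,100,40,7),c(s,280,120,100,45,7)])[:,:,::-1])
E
```

```text
clock: 11.85
eef_pos: [499.4, -297.6, 153.1]
eef_rot: [-179.8, -0.2, 91.8]
wrist_force: [0.7, -0.1, -0.7]
grip_width: 59.9
gripper_force: 0.0
clock: 12.85
eef_pos: [500.0, -295.8, 152.9]
eef_rot: [-179.8, 0.2, 7.5]
wrist_force: [0.9, -0.2, 0.4]
grip_width: 59.8
gripper_force: 0.0
clock: 13.35
eef_pos: [500.9, -296.5, 154.9]
eef_rot: [-180.0, 0.1, -4.7]
wrist_force: [-0.1, 0.2, -0.3]
grip_width: 59.9
gripper_force: 0.0
first turn [-0.04  0.06  0.14] then move [ -0.    0.9 136.9] | unturned move [1.000e-01 1.000e+00 1.369e+02] clock 13.35
new
[[314.92 208.42   0.61 548.85  36.9 ]
 [321.92 208.42   0.56 548.78  21.2 ]
 [318.58 208.42   0.54 548.81  28.67]
 [317.92 198.08   0.53 572.36  30.18]
 [326.75 208.42   0.45 548.73  10.35]
 [317.25 193.42   0.45 583.08  31.69]
 [313.92 193.58   0.45 582.73  39.22]
 [327.42 198.75   0.45 570.74   8.76]]
A
[[303.42 208.42   0.6  548.97  62.71]
 [299.92 208.42   0.55 549.    70.56]
 [295.92 198.58   0.55 571.45  79.77]
 [303.08 198.42   0.52 571.75  63.62]
 [296.25 208.42   0.47 549.04  78.79]
 [299.42 198.42   0.46 571.79  71.89]
 [297.75 193.92   0.45 582.13  75.74]
 [308.58 193.92   0.45 582.02  51.27]]
B
[[337.08 207.42   0.61 550.89 -12.86]
 [333.75 207.42   0.61 550.93  -5.37]
 [340.75 207.25   0.56 551.23 -21.09]
 [336.75 196.92   0.5  574.84 -12.31]
 [340.25 196.58   0.48 575.57 -20.21]
 [345.58 207.42   0.46 550.81 -31.94]
 [346.42 203.08   0.46 560.65 -33.93]
 [328.58 206.92   0.45 552.11   6.22]]
```

View pics/k.png

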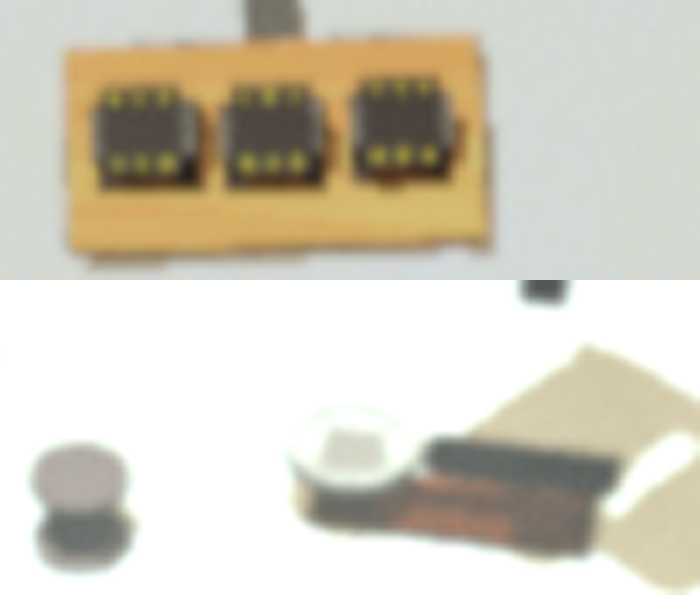

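The three transformers stand in line at crop (140,135), (270,135) and (400,130), and the loupe lies undisturbed on its rest. I'll check the new one's x offset with sub-pixel centroids before going on.

```bash
python3 - <<'E'
from h import *
np.set_printoptions(suppress=True,precision=2,linewidth=200)
t=shot("top",10).astype(float)
for nm,u0 in(("A",291),("N",309),("B",327)):
    b=t[190:216,u0:u0+19]; 
    ye=np.clip((np.minimum(b[...,0],b[...,1])-b[...,2])-8,0,None); r=b[...,0]
    w=np.clip((110-r)/60,0,1); v,u=np.mgrid[190:216,u0:u0+19]
    cu,cv=(w*u).sum()/w.sum(),(w*v).sum()/w.sum()
    # core top/bottom edges over middle columns, red channel half-level
    col=r[:,int(round(cu))-u0-4:int(round(cu))-u0+3].mean(1)
    i=np.argmax(col<110); top=190+i-1+(col[i-1]-110)/(col[i-1]-col[i])
    j=len(col)-1-np.argmax(col[::-1]<110); bot=190+j+(110-col[j])/(col[j+1]-col[j])
    print(nm,cu,cv,"edges",top,bot, plane("top",[[cu,top]],64)[0,:2],plane("top",[[cu,bot]],30)[0,:2])
E
```

```text
A 300.9338286835834 205.00560773867943 edges 197.39890710382514 211.6771159874608 [574.11  68.48] [546.32  70.79]
N 318.834886632355 204.71456391709557 edges 197.23529411764707 211.64686468646866 [574.3   28.11] [546.2  29. ]
B 337.12007070981775 203.63937992929021 edges 195.97942386831275 210.9277108433735 [576.99 -13.16] [547.7 -13.7]
```

In the tool's units: 30 mm is 0.6, 8 mm is 0.16.

```bash
echo '[{"d":[0,0.018,0.6]},{"d":[0,0,0.7]},{"d":[0,0,0.6]},{"d":[0,0,0.4]},{"d":[0,0,0.28]},{"d":[0,0,0.16]},{},{},{}]' | python3 shift.py
echo '[{},{},{},{},{},{},{},{},{},{}]' | python3 shift.py 5
python3 - <<'E'
from h import *
np.set_printoptions(suppress=True,precision=2)
for z in(116,120,124,128):
    print(z,"side near mid",proj("side",[[639.5,38.7,z]]),"far top",proj("side",[[639.9,24.7,z+1.5]]),"top corners",proj("top",[[639.5,38.7,z+1.5],[639.9,24.7,z+1.5]]).ravel())
print("post top",proj("side",[[671.6,32.7,200]]),proj("top",[[671.6,32.7,200]]))
s=np.load("s.npy").astype(float).mean(2); print(s[178:192,282:290].round().astype(int))
E
```

```text
clock: 15.6
eef_pos: [502.0, -298.5, 20.1]
eef_rot: [179.9, -0.1, -4.8]
wrist_force: [-0.0, 0.1, 0.4]
grip_width: 59.8
gripper_force: 0.0
clock: 16.43
eef_pos: [501.7, -298.1, 19.6]
eef_rot: [180.0, -0.1, -4.8]
wrist_force: [0.1, -0.7, 6.0]
grip_width: 15.0
gripper_force: 59.6
116 side near mid [[298.31 208.78]] far top [[298.81 204.17]] top corners [313.23 162.88 319.77 162.67]
120 side near mid [[298.27 207.8 ]] far top [[298.78 203.17]] top corners [313.15 162.38 319.72 162.17]
124 side near mid [[298.23 206.8 ]] far top [[298.74 202.17]] top corners [313.07 161.87 319.68 161.66]
128 side near mid [[298.19 205.8 ]] far top [[298.7  201.17]] top corners [312.99 161.36 319.63 161.14]
post top [[284.36 183.76]] [[314.61 135.32]]
[[215 215 215 215 215 215 214 214]
 [215 215 214 215 215 214 215 215]
 [215 215 214 214 215 215 214 215]
 [214 212 210 211 213 215 214 214]
 [211 204 198 200 206 210 214 214]
 [204 191 184 184 191 204 212 215]
 [194 176 168 165 172 193 210 214]
 [187 158 141 138 153 187 209 214]
 [185 145 118 116 145 185 209 215]
 [183 143 111 109 140 183 209 214]
 [186 146 111 106 135 179 207 214]
 [190 153 114 104 132 177 207 213]
 [196 160 118 103 129 175 206 214]
 [203 167 122 104 127 174 206 214]]
```

The manual's scale: shifts go in units of 50 mm. Converting my numbers, -30 mm is -0.6, -25 mm is -0.5.

```bash
echo '[{"d":[0,0,-0.06]},{"d":[0,0,-0.2]},{"d":[0,0,-0.5]},{"d":[0,0,-0.6]},{"d":[0,0,-0.5]},{"d":[0,0,-0.2]},{},{},{},{}]' | python3 shift.py
python3 go.py 482.3 35.8 120 -4.8
python3 - <<'E'
from h import *
s=shot("side",4);t=shot("top",2)
def c(im,x,y,w,h,k): return cv2.resize(im[y:y+h,x:x+w],None,fx=k,fy=k,interpolation=cv2.INTER_CUBIC)
cv2.imwrite("pics/m.png",np.hstack([c(s,300,80,90,90,4),c(t,420,150,90,90,4)])[:,:,::-1])
E
```

```text
clock: 17.27
eef_pos: [499.8, -296.7, 119.1]
eef_rot: [-179.8, 0.2, -4.8]
wrist_force: [0.0, -0.2, -1.6]
grip_width: 14.8
gripper_force: 58.7
first turn [-0.16  0.21  0.04] then move [ -45.3 -329.8   -0.9] | unturned move [-4.500e+01 -3.299e+02  1.000e-01] clock 17.2667
```

View pics/m.png

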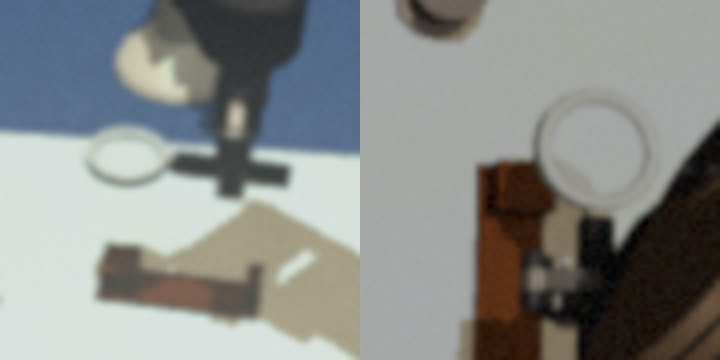

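The loupe hangs clear of its rest and level in the fingers, with the lens at side crop (128,155). I've now viewed ten pictures, so the rest is by numbers only.

In the tool's units: -36 mm is -0.72, -5 mm is -0.1.

```bash
echo '[{"d":[-0.06,-0.4,0]},{"d":[-0.1,-0.7,0]},{"d":[-0.1,-0.72,0]},{"d":[-0.1,-0.72,0]},{"d":[-0.1,-0.72,0]},{"d":[-0.1,-0.72,0]},{"d":[-0.1,-0.72,0]},{"d":[-0.1,-0.72,0]},{"d":[-0.08,-0.72,0]},{"d":[-0.06,-0.46,0]}]' | python3 shift.py
echo '[{"d":[0,0,0.1]},{"d":[0,0,0.1]},{"d":[0,0,0.06]},{},{},{},{},{},{}]' | python3 shift.py
python3 - <<'E'
from h import *
s=shot("side",8);t=shot("top",8); np.save("s4.npy",s);np.save("t4.npy",t)
pt=proj("top",[[561,29.4,123]])[0];ps=proj("side",[[561,29.4,123]])[0];print("pred",pt,ps)
np.set_printoptions(linewidth=250)
a,b=np.round(pt).astype(int); print(t[b-18:b+19:2,a-20:a+21].astype(int).sum(2)//3)
a,b=np.round(ps).astype(int); print((s[b-15:b+16,a-24:a+25:2].astype(int).sum(2)//3))
E
python3 go.py 482.3 35.8 105.9 -4.8
```

```text
clock: 18.4
eef_pos: [483.0, 37.7, 121.7]
eef_rot: [-180.0, -0.0, -4.7]
wrist_force: [1.2, 0.1, -1.1]
grip_width: 15.0
gripper_force: 58.8
clock: 19.15
eef_pos: [483.8, 34.6, 108.8]
eef_rot: [180.0, -0.0, -4.8]
wrist_force: [-0.5, -1.1, -1.2]
grip_width: 14.8
gripper_force: 58.8
pred [317.47655055 198.53778464] [329.43660209 206.66809512]
[[164 165 165 165 164 165 165 164 164 164 164 164 164 165 165 163 157 139 113 105 107 108 108 105 106 127 156 163 163 163 164 165 164 165 164 165 164 164 164 164 164]
 [164 164 165 165 164 164 164 164 164 164 163 164 162 160 159 158 154 151 149 152 153 153 154 152 149 148 152 155 157 162 163 164 164 163 164 164 164 164 164 164 165]
 [165 164 164 164 164 164 165 164 163 164 163 160 157 154 154 153 152 148 143 141 141 140 142 144 148 151 154 156 155 153 155 159 163 164 163 164 165 163 163 164 163]
 [164 163 164 164 164 164 163 163 161 157 155 157 155 150 150 151 154 154 144 139 139 140 139 139 139 139 142 146 149 152 157 156 155 159 163 164 163 164 163 164 163]
 [164 163 161 162 162 162 160 157 153 156 156 151 149 155 162 165 165 159 146 140 142 141 1
[... 5008 characters left out ...]
227 222 185 170 141 112  94  92  91  92  97 118 132 159 213 228 228 228 228 208 167]
 [228 228 228 228 227 217 181 165 130 110  93  87  87  87  94 115 128 144 212 229 229 229 227 199 165]
 [228 228 228 228 228 216 181 156 126 110  93  88  87  87  93 115 127 136 211 229 229 228 226 186 164]
 [228 228 228 228 227 214 178 144 124 112  96  86  87  88  94 116 127 130 204 229 229 229 224 180 165]
 [228 228 228 227 227 212 174 136 123 109  93  88  86  88  95 119 126 127 200 229 229 228 220 175 165]
 [228 229 228 227 228 210 173 133 123 111  93  87  86  88  95 119 127 127 200 229 228 228 210 169 165]]
first turn [0.   0.   0.05] then move [-1.3 -0.8  2.7] | unturned move [-1.3 -0.8  2.7] clock 19.95
```

```bash
python3 - <<'E'
from h import *
from workcell import manip
np.set_printoptions(suppress=True,precision=2,linewidth=200)
s=np.load("s4.npy").astype(float).mean(2);t=np.load("t4.npy").astype(float).mean(2)
x,y=562.3,28.6; a=np.radians(-4.8); d=np.array([np.cos(a),np.sin(a)]); n=np.array([-d[1],d[0]])
def at(z,f,l,h): return [*(np.array([x,y])+f*d+l*n),z+h]
for z in(122,126):
    print(z,"far rim top",proj("side",[at(z,0,-32,4)])[0],"left rim",proj("side",[at(z,32,0,0)])[0],"near rim bottom",proj("side",[at(z,0,32,-4)])[0],
     "handle far-top/near-bottom @f=-40",proj("side",[at(z,-40,-8,7)])[0],proj("side",[at(z,-40,8,-7)])[0])
    print("  top view: far",proj("top",[at(z,32,0,4)])[0],"left",proj("top",[at(z,0,32,0)])[0],"right",proj("top",[at(z,0,-32,0)])[0])
for u in(327,328,329,330): print("side col",u,s[190:200,u].round())
for u in(344,345,346,348): print("side handle col",u,s[200:216,u].round())
for v in(206,207): print("side row",v,s[v,310:324].round())
for u in(316,317,318,319): print("top col",u,t[176:190,u].round())
for v in(194,196,198): print("top row",v,t[v,296:310].round(),t[v,328:340].round())
E
```

```text
122 far rim top [330.92 196.2 ] left rim [316.53 204.83] near rim bottom [326.88 217.43] handle far-top/near-bottom @f=-40 [345.15 204.74] [343.95 213.06]
  top view: far [319.1 182.7] left [302.65 196.82] right [333.11 199.2 ]
126 far rim top [330.98 195.19] left rim [316.55 203.83] near rim bottom [326.93 216.45] handle far-top/near-bottom @f=-40 [345.26 203.74] [344.06 212.08]
  top view: far [319.05 182.28] left [302.52 196.48] right [333.14 198.87]
side col 327 [227. 227. 227. 227. 225. 222. 214. 200. 206. 221.]
side col 328 [227. 227. 227. 227. 225. 221. 214. 200. 205. 222.]
side col 329 [227. 227. 227. 227. 225. 221. 214. 201. 205. 222.]
side col 330 [226. 227. 227. 226. 225. 223. 215. 201. 203. 221.]
side handle col 344 [227. 227. 226. 215. 167. 117.  94.  89.  85.  86. 110. 167. 218. 228. 228. 229.]
side handle col 345 [227. 227. 226. 213. 161. 108.  87.  86.  84.  85. 103. 160. 215. 228. 229. 228.]
side handle col 346 [227. 227. 226. 216. 170. 113.  88.  85.  84.  83.  98. 151. 209. 228. 228. 229.]
side handle col 348 [227. 227. 226. 222. 191. 131.  90.  83.  82.  81.  89. 
[... 269 characters left out ...]
140. 141.]
top col 317 [ 84.  84.  84.  86.  90. 108. 135. 153. 153. 141. 137. 139. 140. 142.]
top col 318 [ 85.  85.  85.  86.  90. 109. 136. 153. 153. 141. 138. 140. 141. 141.]
top col 319 [ 85.  85.  85.  84.  89. 108. 136. 154. 154. 142. 138. 140. 141. 141.]
top row 194 [125. 124. 124. 124. 124. 125. 132. 144. 156. 154. 144. 147. 151. 153.] [138. 142. 151. 155. 143. 127. 119. 120. 119. 120. 119. 120.]
top row 196 [102. 103. 104. 108. 109. 111. 123. 142. 152. 148. 141. 148. 151. 153.] [135. 135. 146. 156. 144. 112.  77.  70.  78.  85.  81.  84.]
top row 198 [ 43.  44.  44.  48.  49.  52.  58.  73.  84.  82.  83.  98. 108. 116.] [136. 137. 148. 155. 140. 102.  54.  29.  43.  58.  57.  59.]
```

```bash
python3 - <<'E'
from h import *
np.set_printoptions(suppress=True,precision=2,linewidth=200)
s0=np.load("s.npy").astype(float).mean(2);s4=np.load("s4.npy").astype(float).mean(2)
def edge(s,u,v0,v1,bot=False):
    c=s[v0:v1,u]; bg=c[0] if not bot else c[-1]; L=(bg+84)/2
    if not bot: i=np.argmax(c<L); return v0+i-1+(c[i-1]-L)/(c[i-1]-c[i])
    j=len(c)-1-np.argmax(c[::-1]<L); return v0+j+(L-c[j])/(c[j+1]-c[j])
def line(O,z,yaw,l,h):
    a=np.radians(yaw); d=np.array([np.cos(a),np.sin(a)]);n=np.array([-d[1],d[0]])
    return proj("side",[[*(np.array(O)+f*d+l*n),z+h] for f in(-45,-20,0,20,45)])
def vat(p,u): o=np.argsort(p[:,0]); return np.interp(u,p[o,0],p[o,1])
lens0=np.array([581.3,-304.6]); a=np.radians(-4.8); d=np.array([np.cos(a),np.sin(a)])
p=line(lens0-80*d,37,-4.8,-8,7)
for u in(344,347,350,353,356,359,362): print("rest",u,edge(s0,u,136,152)-vat(p,u))
O=np.array([564.2,28.5])-80*d
p=line(O,126,-4.8,-8,7);q=line(O,126,-4.8,8,-7)
print(p,q)
for u in(343,344,345,346,347,348,349,350): print("now",u,edge(s4,u,198,208)-vat(p,u),edge(s4,u,206,216,True)-vat(q,u))
for u in range(366,384,2): print(u,s4[198:222,u].round().astype(int))
E
```

```text
rest 344 -0.1697427912920375
rest 347 -0.11553661586464159
rest 350 -0.09501833517688851
rest 353 -0.11859794777129196
rest 356 -0.11962321932745112
rest 359 -0.2094010726825104
rest 362 -0.12671804371598228
[[378.26 208.51]
 [368.27 207.07]
 [360.32 205.92]
 [352.4  204.78]
 [342.54 203.37]] [[377.02 216.92]
 [367.04 215.46]
 [359.09 214.29]
 [351.18 213.14]
 [341.34 211.7 ]]
now 343 1.3996977968612896 -1.352002354477122
now 344 0.6535341525307956 -1.2695067046658153
now 345 0.37922679305631846 -1.295841464211179
now 346 0.385714433187502 -1.2835128987774738
now 347 0.4252145817449957 -1.2585119744804842
now 348 0.4432527668516002 -1.2324133907807777
now 349 0.4526510580654417 -1.1719103134329316
now 350 0.3894234959547589 -1.1540983864160523
366 [ 87  91  88  82  82  81  83  92 111 116 106 101  95  86  82  85 105 136 158 164 165 164 165 165]
368 [ 81  85  90 100 109 114 117 126 136 129 102  85  83  82  78  82 102 134 158 165 165 166 166 166]
370 [154 178 190 199 208 213 204 177 158 143 109  82  80  80  81  81  91 122 153 164 167 165 166 166]
372 [222 226 227 226 227 226 215 184 160 144 114  87  80  80  81  80  88 116 150 163 165 166 165 165]
374 [227 226 225 226 227 225 216 184 161 151 128  96  82  81  79  80  84 106 139 158 164 164 164 164]
376 [227 227 226 226 227 226 216 184 163 157 140 106  82  82  81  83  86 106 134 158 169 176 178 179]
378 [226 227 227 227 226 226 216 184 163 159 152 135 122 122 130 141 161 186 202 208 215 221 224 223]
380 [227 227 227 227 227 227 221 201 172 162 163 162 160 161 166 188 218 227 229 228 228 227 227 227]
382 [227 227 227 227 227 228 226 216 183 163 162 163 163 162 167 190 218 224 224 223 224 224 223 223]
```

```bash
python3 - <<'E'
from h import *
np.set_printoptions(suppress=True,precision=2,linewidth=200)
s0=np.load("s.npy").astype(float).mean(2);s4=np.load("s4.npy").astype(float).mean(2)
t0=np.load("t.npy").astype(float).mean(2);t4=np.load("t4.npy").astype(float).mean(2)
for nm,s,C in(("rest",s0,[581.3,-304.6,37]),("now",s4,[564.2,28.5,126])):
    C=np.array(C,float)
    a=np.linspace(0,2*np.pi,361); rim=lambda r,h: proj("side",C+np.c_[r*np.cos(a),r*np.sin(a),0*a+h])
    o=rim(32,4); i=o[:,1].argmin(); u=int(round(o[i,0])); L=o[:,0].min()
    print(nm,"pred apex",o[i],"pred left",L,"row",rim(32,0)[rim(32,0)[:,0].argmin()])
    v=int(o[i,1]); c=s[v-5:v+9,u-1:u+2].mean(1); print(" col from",v-5,c.round())
    b=c[0]-c; k=np.argmax(b); den=b[k-1]-2*b[k]+b[k+1]; print(" dark line v - pred apex",v-5+k+.5*(b[k-1]-b[k+1])/den-o[i,1])
    vv=int(round(rim(32,0)[rim(32,0)[:,0].argmin()][1])); print(" left row",s[vv-1:vv+2,int(L)-5:int(L)+8].mean(0).round(),"from",int(L)-5)
C=np.array([581.3,-304.6,37.]);print("top rest far pred",proj("top",[C+[32,0,4]]),t0[176:192,int(proj("top",[C+[32,0,4]])[0,0])].round())
E
```

```text
rest pred apex [329.35 136.12] pred left 319.82112117661023 row [319.8  143.45]
 col from 131 [212. 213. 212. 212. 211. 207. 197. 189. 196. 194. 173. 158. 157. 156.]Traceback (most recent call last):
  File "<stdin>", line 11, in <module>
IndexError: index 14 is out of bounds for axis 0 with size 14
```

In the tool's units: -3 mm is -0.06, 2.4 mm is 0.048.

```bash
echo '[{"d":[-0.06,-0.012,0.048]},{},{},{},{},{},{},{}]' | python3 shift.py
python3 - <<'E'
from h import *
np.set_printoptions(suppress=True,precision=2,linewidth=200)
s=shot("side",8).astype(float).mean(2);t=shot("top",8).astype(float).mean(2)
C=np.array([561.2,29.4,123.6])
print("pred far",proj("top",[C+[32,0,4]]),t[177:188,316:320].mean(1).round())
print("pred L/R",proj("top",[C+[0,32,0],C+[0,-32,0]]),t[196,296:308].round(),t[196,328:340].round())
print("pred left side",proj("side",[C+[32,0,0]]),s[206:209,312:322].mean(0).round())
print("apex",proj("side",[C+[0,-32,4]]),s[193:202,328:331].mean(1).round())
st=manip.read_state();print(st["eef_pos"],st["eef_rot"],st["qd"],st["wrist_force"],st["grip_width"],st["clock"])
E
```

```text
clock: 20.62
eef_pos: [480.7, 35.7, 106.3]
eef_rot: [180.0, -0.0, -4.8]
wrist_force: [-0.1, -0.1, -1.0]
grip_width: 15.0
gripper_force: 58.8
pred far [[317.42 183.  ]] [ 84.  84.  85.  85.  86.  92. 114. 142. 155. 151. 140.]
pred L/R [[302.15 198.46]
 [332.79 198.33]] [116. 117. 114. 112. 112. 117. 130. 147. 157. 151. 146. 150.] [136. 143. 154. 151. 129.  96.  78.  78.  84.  87.  82.  83.]
pred left side [[316.8  205.52]] [228. 228. 228. 228. 222. 209. 205. 212. 216. 220.]
apex [[330.32 195.95]] [227. 227. 225. 222. 215. 202. 206. 222. 227.]
[480.67  35.76 106.24] [180.    -0.    -4.75] [-0.02  0.04  0.15  0.09 -0.09  0.06] [ 0.72  0.17 -0.66] 14.951170824669665 21.4167
```

```bash
python3 -c "
from workcell import manip
print(manip.finish_job())"
```

```text
the job is handed in; nothing more can be done
None
```

I handed the job in at about 21 s: the spare stands in the middle bay about 1 mm off line, and the loupe is held still and level, its lens centred over it to about 1 mm and at the blade's measured height (about 124 mm, good to 1–2 mm).

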